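# Find and seat the rocking cover

### The job

Press down on each of the four covers of the wooden case, one after another from the nearest to the farthest, to find the one that rocks. Then push that cover to the right until it drops over its hidden locating strip, so that all four covers lie flat and flush with the rim. Only press and push: do not lift any cover, and leave the tin, the tape roll and the wood block alone.

Things in the scene. Friction and masses are not known exactly. Their poses are not given: they have to be found in the camera images.
- case: Low wooden case fixed to the bench, 247 mm long (x), 134 wide (y), 35 high (rim). Origin: centre of underside; x away from the robot, y to the robot's left, z up; turned at most 0.2 rad. Four open bays 53 (x) x 114 (y) mm in a row along x, 58 mm apart, floor 24 mm above the bench. Covers start about 2 mm from the bays' left walls, with about 22 mm free at their right.
- bay_1 (a point): Centre of the floor of the bay nearest the robot (case frame: x -87 mm, z 24). Across each bay's floor, hidden by its cover, runs a fixed strip 12 mm wide (y) and 4 mm high. In three bays it sits in the groove under the cover. In one (any) bay it lies under the cover's balance point: that cover starts level, 4 mm proud, rocks, and seats once pushed about 14 mm to the right (case -y).
- cover_1: Nearest to the robot of four identical loose plywood covers, 50 (x) x 90 (y) x 11 mm, 0.2-0.4 kg. Origin: centre of underside; axes as the case's; seated it is 24 mm above the bench, plate flush with the rim. On top a cross bar 34 (x) x 12 (y) mm at y +10 mm, 11 to 27 mm above the underside. Underneath a groove along x, 16 mm wide, 5 deep, at y +14 mm.
- cover_2: Second cover from the robot, same as cover_1. Of the four, the cover that rocks tips about 0.1 rad when its left end (y about +35 mm) is pressed with 1 N or more: left end down, right end up some 8 mm. It levels again when let go. A seated cover does not stir, and slides at most 2 mm each way.
- bay_2 (a point): Centre of the floor of the second bay from the robot; case axes.
- bay_3 (a point): Centre of the floor of the third bay from the robot; case axes.
- cover_3: The third cover from the robot; same size, shape and origin as cover_1.
- bay_4 (a point): Centre of the floor of the farthest bay from the robot; case axes.
- cover_4: The farthest cover from the robot; same size, shape and origin as cover_1.
- wax_tin: Flat round tin with dark lid, 73 mm wide, 26 mm high, beyond the case; bystander; origin at the centre of its underside.
- masking_roll: Roll of masking tape lying flat, 96 mm wide, 24 mm high, beyond the case; bystander; origin at the centre of its underside.
- offcut_6: Wood block 30 x 60 x 30 mm to the right of the case; bystander; origin at the centre of its underside.
Things that resemble listed ones, but are neither listed nor needed, are in the scene too. What is shaped like the cover_3 but turquoise is not meant. Leave any pink look-alike of the cover_4 alone.

How it is judged:
On the way, in this order (a step that is already met when the one before it is completed fails the run):
1. the nearest cover is pressed (contact force between the fingers and cover_1 above 1 N), for 0.1 s.
2. the second cover is pressed (contact force between the fingers and cover_2 above 1 N), for 0.1 s.
3. the third cover is pressed (contact force between the fingers and cover_3 above 1 N), for 0.1 s.
4. the farthest cover is pressed (contact force between the fingers and cover_4 above 1 N), for 0.1 s.
At the end, for the whole second after the job is handed in: All four covers rest flush in their bays: underside within 1.7 mm of the bay floor, tilted less than 0.03 rad, at rest; the three bystanders are within 20 mm of where they stood (z of cover_1 in the frame of case between 0.022 and 0.0257 m and angle between each of cover_1, cover_2, cover_3, cover_4's own z axis and vertical below 0.03 rad and linear speed of each of cover_1, cover_2, cover_3, cover_4 below 0.01 m/s and z of cover_2 in the frame of case between 0.022 and 0.0257 m and z of cover_3 in the frame of case between 0.022 and 0.0257 m and z of cover_4 in the frame of case between 0.022 and 0.0257 m and distance of each of wax_tin, masking_roll, offcut_6 from where it was at the start of the episode below 0.02 m); the robot touches nothing.
It fails at once if a cover is lifted more than 15 mm above its seat (z of any of cover_1, cover_2, cover_3, cover_4 in the frame of case above 0.039 m).
It fails at once if a bystander is moved more than 20 mm (distance of any of wax_tin, masking_roll, offcut_6 from where it was at the start of the episode above 0.02 m).
It also fails if it takes over 61 s, if anything falls off the work surface, if the arm or the gripper's body presses on something with over 40 N, if the wrist force passes 120 N, or if a joint passes its speed limit or range.

### The arm

A 6-joint arm with a two-finger parallel gripper is mounted at the origin on a cart in front of the work surface, level with it; the furniture and walls round the work are solid. World frame = base frame: x ahead of the robot, y to its left, z up, the work surface at z = 0. Lengths are in m, angles in rad, forces in N, time in s.
With the tool pointing down it reaches from about 0.3 to 0.95 m from the base axis. Payload 3.1 kg.
Tool frame: the origin (TCP) lies on the centre line of the jaws, within the pads' length; the fingertips stand 25 mm ahead of it and the grasp point (between the pads) lies 6 mm ahead of it; z points along the fingers, y is the line along which they close (so a half turn about z gives the same grasp; the last joint's range is limited). The gripper opens to 85 mm and grips with 20 to 120 N. Pads are 22 mm wide; open, the fingers measure 114 mm over their backs; the gripper's body (76 mm by 85 mm) begins 54 mm behind the grasp point. The pads swing forward as they close: fully open they stand 13 mm farther back than shut.
Start: joints at [1.253, 0.308, 1.634, -0, 1.2, -0.07], TCP at [0.153, 0.606, 0.256] pointing down, gripper open.
Joint ranges: [-3.06, 3.06], [-0.79, 1.96], [0.05, 2.63], [-1.19, 4.34], [0.05, 2.64], [-2.94, 2.94]. Speed limits (rad/s): [2.79, 2.79, 3.14, 3.14, 3.14, 3.14].

### API

Orientations are given as a 3x3 rotation matrix whose columns are the frame's x, y, z axes.
In Python, from bench import * gives the robot as it stands.
- The arm moves only by the tool step_arm, never from a script. Its argument "series" is a list that holds one entry, the list of rows, each a list of 5 numbers: the shift along the tool's x, y, z in mm, then the turn about the tool's z in degrees, then the gripper's target within -1 to 1 (shut at 1, half-way at 0, fully open at -1). In form: [[[x, y, z, turn, fingers], ...]]. A call has 1 to 12 rows; each row is the pose to reach, as a shift and turn from the pose commanded when the call began, along the tool's axes at that moment; what a row does not reach only later rows make up. A row lasts 1/12 s, in which the tool goes at most 41.7 mm and 7.16 degrees, less where a joint would pass 70% of its speed; a pose out of reach is approached as far as the arm can. A call with a gripper value outside its range is refused whole. The fingers move at their own pace and stop on an object; "grip_force" is the grip in N (left out, the last holds). Time passes only in rows, so rows that repeat a pose let the fingers close. It gives the time, the measured TCP pose, the force, the opening and the grip force at its end, in the units of the state.
- read_state(): the state, without advancing time (a new reading comes with each control period).
- snapshot(name): name is "side" or "top" or "wrist"; returns (picture, depth): 400x640x3 uint8, red, green, blue; 400x640 float32, m along the optical axis (not along the pixel's ray), 0 where there is no reading.
- camera_model(name): a dict with "intrinsics" (3x3 intrinsics, pixels), "extrinsics" (4x4, takes a point from world to camera coordinates). Camera axes: x right, y down, z forward; pixel columns grow to the right and rows downward; lengths in m; the calibration is good to about 2 mm. A picture is of the moment at which its call begins: read the wrist's pose just before it. camera_model takes no time and is no camera call; for the wrist camera it gives the pose at the moment of the call.
- hand_in(): hands the job in; it is judged then, once.
The state is a dict: "t": time; "q": joint angles; "joint_vel": joint speeds; "effort": joint torques, N m; "tcp_pos": TCP position; "tcp_rot": TCP orientation; "wrist_force": force on the tool from outside, world axes, zero at the start; "wrist_torque": the same for the moment, N m; "width": finger opening in m; "finger_force": force on a finger pad.
Only numpy, scipy, OpenCV 4.12 (cv2) and the standard library are available. Lean on these libraries where they do the work, as an engineer would, in place of code of your own. Each camera call takes 0.05 s, during which the arm holds its last target. There are 200 camera calls.

## Working session

There is one attempt and no reset: what is moved stays moved. The work goes in short steps, Python scripts to look and compute and a tool call to move; the robot and the scene stay as the last step left them, time stands still between calls to the robot, and variables do not carry over. Pictures are saved under pics/ and viewed, at most 10 in all, crops included, and the job is handed in when it is done.

Besides the shell and the picture viewer there is one more tool, called after "Emit:" by a JSON object that holds its "op" and its "data". step_arm: Moves the arm, as the interface text tells. Its arguments: {"type":"object","properties":{"series":{"type":"array"},"grip_force":{"type":"number"}},"required":["series"]}

```bash
mkdir -p pics
python3 - <<'E'
from bench import *
import cv2,numpy as np
for n in ["top","side"]:
    p,d=snapshot(n); cv2.imwrite(f"pics/{n}0.png",p[:,:,::-1]); np.save(f"{n}_d.npy",d)
    c=camera_model(n);print(n,c["intrinsics"],c["extrinsics"].round(4) if hasattr(c["extrinsics"],'round') else c["extrinsics"])
s=read_state();print(s)
E
```

```text
top [[507.26113613   0.         322.57421208]
 [  0.         507.26113613 198.28295545]
 [  0.           0.           1.        ]] [[-0.1036 -0.9946 -0.0021  0.1011]
 [-0.9683  0.1013 -0.2281  0.5448]
 [ 0.2271 -0.0216 -0.9736  1.3133]
 [ 0.      0.      0.      1.    ]]
side [[395.03021112   0.         315.74783186]
 [  0.         395.03021112 194.00949166]
 [  0.           0.           1.        ]] [[-0.9645 -0.264  -0.0113  0.53  ]
 [-0.1655  0.637  -0.7529  0.0947]
 [ 0.2059 -0.7242 -0.6581  0.8542]
 [ 0.      0.      0.      1.    ]]
{'t': 0.1, 'q': array([ 1.25327159e+00,  3.08932420e-01,  1.63504298e+00, -1.23724803e-05,
        1.19967746e+00, -6.96829953e-02]), 'joint_vel': array([ 0.00098904, -0.00179058, -0.00335767,  0.00052286,  0.00022032,
       -0.00043297]), 'effort': array([-7.90030990e-04, -4.16404259e+01, -2.77644289e+01, -7.34018977e-05,
        3.99297365e-03, -1.56894862e-05]), 'tcp_pos': array([0.15312715, 0.60525126, 0.25516057]), 'tcp_rot': array([[-9.69445187e-01,  2.45307213e-01, -6.32277335e-04],
       [ 2.45307992e-01,  9.69443213e-01, -1.96082428e-03],
       [ 1.31952633e-04, -2.05601434e-03, -9.99997878e-01]]), 'wrist_force': array([ 0.05680428, -0.31877916, -0.196775  ]), 'wrist_torque': array([ 0.03597155, -0.00851914,  0.02805607]), 'finger_force': 0.0, 'width': 0.08560951204449996}
```

View pics/top0.png

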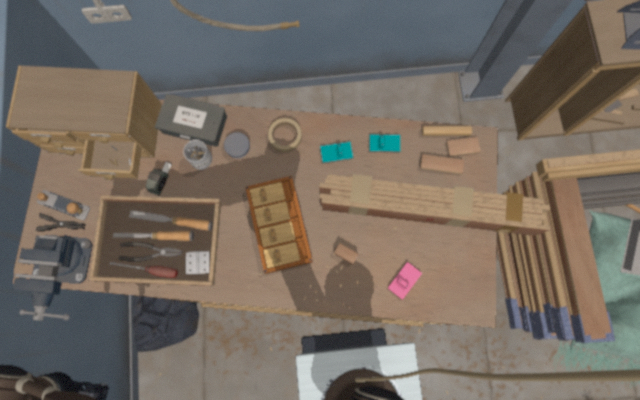

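View pics/side0.png

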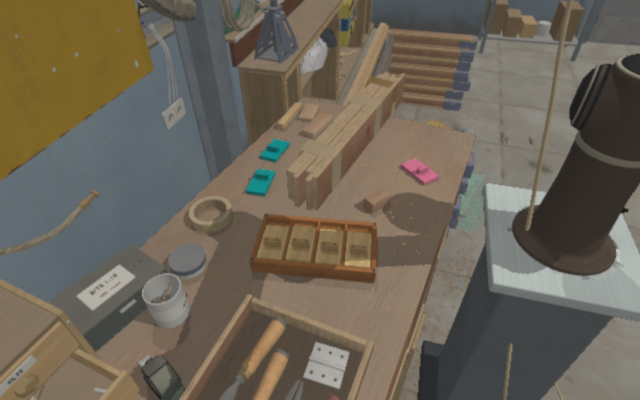

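The top view shows the case at about (278,223) and the offcut at (346,253). The tape roll is at (284,133) and the tin at (236,144). The side view shows all four covers at about (270–358, 245).

```bash
cat > h.py <<'E'
import cv2,numpy as np
from bench import *
def ray(n,px,z):
    c=camera_model(n);K=np.array(c["intrinsics"]);E=np.array(c["extrinsics"]);R,t=E[:3,:3],E[:3,3]
    px=np.atleast_2d(np.asarray(px,float));d=np.c_[px,np.ones(len(px))]@np.linalg.inv(K).T@R
    o=-R.T@t
    return o+d*((z-o[2])/d[:,2])[:,None]
def proj(n,P):
    c=camera_model(n);K=np.array(c["intrinsics"]);E=np.array(c["extrinsics"])
    q=(np.atleast_2d(P)@E[:3,:3].T+E[:3,3])@K.T
    return q[:,:2]/q[:,2:]
E
python3 - <<'E'
from h import *
out=[]
for n,(x0,y0,x1,y1) in dict(top=(230,165,380,285),side=(235,200,395,290)).items():
    im=cv2.imread(f"pics/{n}0.png");hsv=cv2.cvtColor(im,cv2.COLOR_BGR2HSV)
    m=np.zeros(im.shape[:2],np.uint8);m[y0:y1,x0:x1]=cv2.inRange(hsv,(5,130,60),(22,255,255))[y0:y1,x0:x1]
    m=cv2.morphologyEx(m,cv2.MORPH_CLOSE,np.ones((3,3)))
    c=max(cv2.findContours(m,0,2)[0],key=cv2.contourArea)
    P=ray(n,c[:,0],0.035)[:,:2].astype(np.float32)
    r=cv2.minAreaRect(P*1000);print(n,cv2.contourArea(c),r,cv2.boxPoints(r).round(1).tolist())
    v=im.copy();cv2.drawContours(v,[c],-1,(255,0,0),1)
    out.append(cv2.resize(im[y0:y1,x0:x1] if 0 else v[y0:y1,x0:x1],(640,290 if n=="top" else 300)) if 0 else cv2.resize(v[y0:y1,x0:x1],(400,320 if n=="top" else 225),interpolation=cv2.INTER_CUBIC))
    out.append(cv2.resize(im[y0:y1,x0:x1],(out[-1].shape[1],out[-1].shape[0]),interpolation=cv2.INTER_CUBIC))
cv2.imwrite("pics/z1.png",np.vstack([np.hstack(out[:2]),np.hstack(out[2:])]))
E
```

```text
top 4163.5 ((501.49200439453125, 172.18006896972656), (247.96363830566406, 133.30291748046875), 8.22440242767334) [[369.29998779296875, 220.39999389648438], [388.29998779296875, 88.5], [633.7000122070312, 123.9000015258789], [614.7000122070312, 255.89999389648438]]
side 6749.5 ((500.1584777832031, 185.2891845703125), (243.91859436035156, 154.79104614257812), 8.046817779541016) [[368.6000061035156, 244.89999389648438], [390.20001220703125, 91.5999984741211], [631.7999877929688, 125.69999694824219], [610.0999755859375, 279.0]]
```

View pics/z1.png

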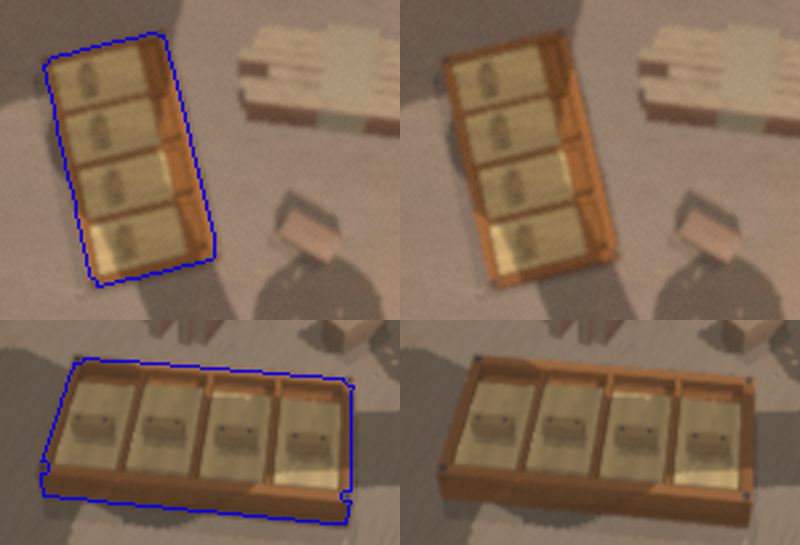

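The contour fits well: the 248 x 133 rectangle matches the case, centred at (0.501, 0.172) with yaw 8.2°. The bars are left of centre in every bay. I'll shut the jaws, turn so tool x points along case +y, and go above cover 1's left end.

Emit:
{"op": "step_arm", "data": {"series": [[[-29,-27,0,7,1],[-58,-55,0,14,1],[-87,-82,0,21,1],[-116,-110,0,28,1],[-145,-137,0,35,1],[-174,-165,0,42,1],[-203,-192,0,49,1],[-231,-219,0,56,1],[-260,-247,0,63,1],[-289,-274,0,67.6,1],[-318,-301,0,67.6,1],[-347,-329,0,67.6,1]]], "grip_force": 60}}

```text
t: 1.1
tcp_pos: [0.4094, 0.2001, 0.2561]
tcp_rot: [[-0.143, 0.99, -0.0], [0.99, 0.143, 0.0], [0.0, -0.0, -1.0]]
wrist_force: [0.7, -0.1, 0.2]
width: 0.0
finger_force: 0.0
```

Emit:
{"op": "step_arm", "data": {"series": [[[0,0,35,0,1],[0,0,70,0,1],[0,0,100,0,1],[0,0,130,0,1],[0,0,130,0,1],[0,0,130,0,1],[0,0,130,0,1]]]}}

```text
t: 1.68
tcp_pos: [0.4099, 0.2023, 0.1274]
tcp_rot: [[-0.143, 0.99, 0.001], [0.99, 0.143, 0.001], [0.0, 0.002, -1.0]]
wrist_force: [-0.5, 0.4, 0.9]
width: -0.0002
finger_force: 0.0
```

```bash
cat >> h.py <<'E'
C=np.array([.501,.172]);A=.1435
Rc=np.array([[np.cos(A),-np.sin(A)],[np.sin(A),np.cos(A)]])
def st():
    s=read_state();p=s["tcp_pos"];print("t",s["t"],"case mm",(Rc.T@(p[:2]-C)*1e3).round(1),"tipz",round((p[2]-.025)*1e3,1),"F",s["wrist_force"].round(2),"w",s["width"])
    return s
E
python3 - <<'E'
from h import *
s=st();print(s["tcp_rot"].round(4),s["tcp_pos"])
o=[]
for n in["top","side","wrist"]:
    p,d=snapshot(n);cv2.imwrite(f"pics/{n}1.png",p[:,:,::-1])
    o.append(p[:,:,::-1])
v=np.hstack([cv2.resize(o[0][155:295,210:390],(400,311)),cv2.resize(o[1][190:300,225:405],(400,244)).copy() if 0 else cv2.resize(o[1][160:300,225:405],(400,311))])
cv2.imwrite("pics/z2.png",np.vstack([v,np.hstack([cv2.resize(o[2],(400,250)),np.zeros((250,400,3),np.uint8)])]))
E
```

```text
t 1.6833 case mm [-85.8  43. ] tipz 102.4 F [-0.49  0.37  0.95] w -0.00016431620137318255
[[-1.429e-01  9.897e-01  1.400e-03]
 [ 9.897e-01  1.429e-01  5.000e-04]
 [ 3.000e-04  1.500e-03 -1.000e+00]] [0.40988797 0.202266   0.1273853 ]
```

View pics/z2.png

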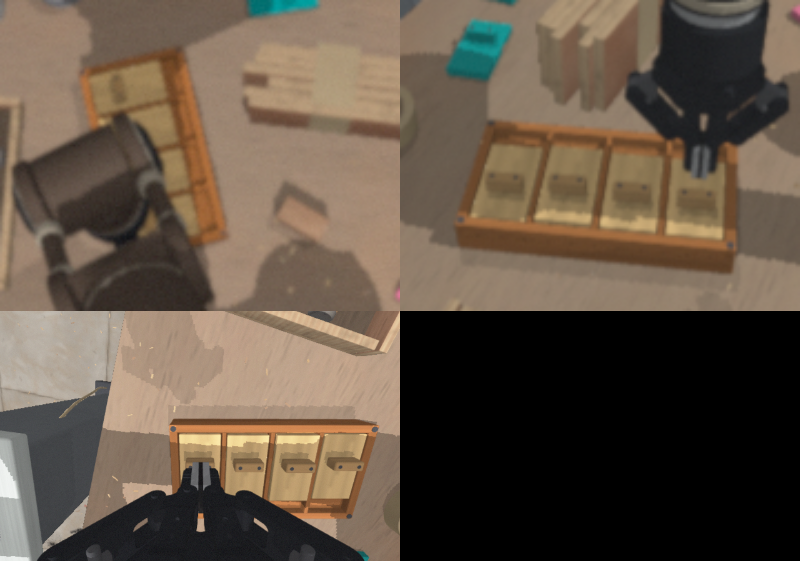

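The wrist view shows the bars of covers 2–4 at about (397,246), (475,246) and (552,245) in full-resolution pixels. I'll check these against the model.

Run:
```python
from h import *
b=ray("wrist",[(397,246),(475,246),(552,245)],.048)[:,:2]
print(((b-C)@Rc*1e3).round(1))
im=cv2.imread("pics/wrist1.png");hsv=cv2.cvtColor(im,cv2.COLOR_BGR2HSV)
m=cv2.inRange(hsv,(5,130,60),(14,255,255));m[:,:260]=m[:,:260]
c=max(cv2.findContours(m,0,2)[0],key=cv2.contourArea)
Q=(ray("wrist",c[:,0],.035)[:,:2]-C)@Rc*1e3
print(Q.min(0),Q.max(0))
```

```text
[[-28.1  22.5]
 [ 29.   22.3]
 [ 85.2  23. ]]
[-120.46785131  -65.796317  ] [124.4888398   74.07364126]
```

Emit:
{"op": "step_arm", "data": {"series": [[[0,-1,30,0,1],[0,-1,55,0,1],[0,-1,60,0,1],[0,-1,62,0,1],[0,-1,63,0,1],[0,-1,64,0,1],[0,-1,65,0,1],[0,-1,66,0,1],[0,-1,66,0,1],[0,-1,66,0,1]]]}}

```text
t: 2.67
tcp_pos: [0.4083, 0.2018, 0.0607]
tcp_rot: [[-0.143, 0.99, 0.001], [0.99, 0.143, 0.0], [0.0, 0.001, -1.0]]
wrist_force: [-0.6, -1.0, -0.8]
width: 0.0001
finger_force: 0.0
```

Emit:
{"op": "step_arm", "data": {"series": [[[0,0,1,0,1],[0,0,2,0,1],[0,0,2,0,1],[0,0,2,0,1]]]}}

```text
t: 3.0
tcp_pos: [0.4085, 0.2019, 0.06]
tcp_rot: [[-0.143, 0.99, -0.0], [0.99, 0.143, -0.0], [-0.0, -0.0, -1.0]]
wrist_force: [-3.1, -2.2, 14.1]
width: -0.0
finger_force: 7.3
```

```bash
cat >> h.py <<'E'
def snap(i):
    st()
    for n in["side","wrist"]:
        p,d=snapshot(n);cv2.imwrite(f"pics/{n}_{i}.png",p[:,:,::-1])
E
python3 -c "
from h import *
snap('p1')"
```

```text
t 3.0 case mm [-87.3  42.8] tipz 35.0 F [-3.06 -2.17 14.07] w -4.73734103093321e-05
```

Emit:
{"op": "step_arm", "data": {"series": [[[0,0,-10,0,1],[0,0,-18,0,1],[0,20,-18,0,1],[0,40,-18,0,1],[0,58,-18,0,1],[0,58,-18,0,1],[0,58,-12,0,1],[0,58,-7,0,1],[0,58,-5,0,1],[0,58,-4,0,1],[0,58,-3,0,1],[0,58,-3,0,1]]]}}

```text
t: 4.1
tcp_pos: [0.4646, 0.2098, 0.0609]
tcp_rot: [[-0.143, 0.99, -0.001], [0.99, 0.143, -0.0], [-0.0, -0.001, -1.0]]
wrist_force: [-0.2, 0.9, 0.7]
width: -0.0002
finger_force: 0.0
```

Emit:
{"op": "step_arm", "data": {"series": [[[0,0,1,0,1],[0,0,2,0,1],[0,0,3,0,1],[0,0,3,0,1],[0,0,3,0,1],[0,0,3,0,1]]]}}

```text
t: 4.6
tcp_pos: [0.4655, 0.2101, 0.06]
tcp_rot: [[-0.143, 0.99, -0.001], [0.99, 0.143, -0.0], [-0.0, -0.001, -1.0]]
wrist_force: [-3.9, -1.1, 12.4]
width: -0.0001
finger_force: 6.0
```

Emit:
{"op": "step_arm", "data": {"series": [[[0,0,-10,0,1],[0,0,-18,0,1],[0,20,-18,0,1],[0,40,-18,0,1],[0,58,-18,0,1],[0,58,-18,0,1],[0,58,-12,0,1],[0,58,-7,0,1],[0,58,-5,0,1],[0,58,-4,0,1],[0,58,-3,0,1],[0,58,-3,0,1]]]}}

```text
t: 5.6
tcp_pos: [0.5209, 0.2179, 0.0619]
tcp_rot: [[-0.143, 0.99, -0.004], [0.99, 0.143, -0.001], [-0.001, -0.004, -1.0]]
wrist_force: [-3.5, -1.3, 8.1]
width: -0.0002
finger_force: 4.4
```

Emit:
{"op": "step_arm", "data": {"series": [[[0,0,1,0,1],[0,0,2,0,1],[0,0,3,0,1],[0,0,3,0,1],[0,0,3,0,1],[0,0,3,0,1]]]}}

```text
t: 6.1
tcp_pos: [0.521, 0.2179, 0.0615]
tcp_rot: [[-0.143, 0.99, -0.005], [0.99, 0.143, -0.002], [-0.001, -0.005, -1.0]]
wrist_force: [-9.2, -2.7, 24.9]
width: -0.0002
finger_force: 12.2
```

```bash
python3 -c "
from h import *
snap('p3')"
```

```text
t 6.1 case mm [26.4 42.6] tipz 36.5 F [-9.23 -2.67 24.92] w -0.00020230137167526072
```

```bash
python3 -c "
from h import *
a=cv2.imread('pics/side_p1.png')[200:290,235:395];b=cv2.imread('pics/side_p3.png')[200:290,235:395]
w1=cv2.imread('pics/wrist_p1.png')[150:350,200:640];w=cv2.imread('pics/wrist_p3.png')[150:350,150:590]
f=lambda x:cv2.resize(x,(400,225),interpolation=cv2.INTER_CUBIC)
cv2.imwrite('pics/z3.png',np.vstack([np.hstack([f(a),f(b)]),np.hstack([f(w1),f(w)])]))"
```

```text
(no output)
```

View pics/z3.png

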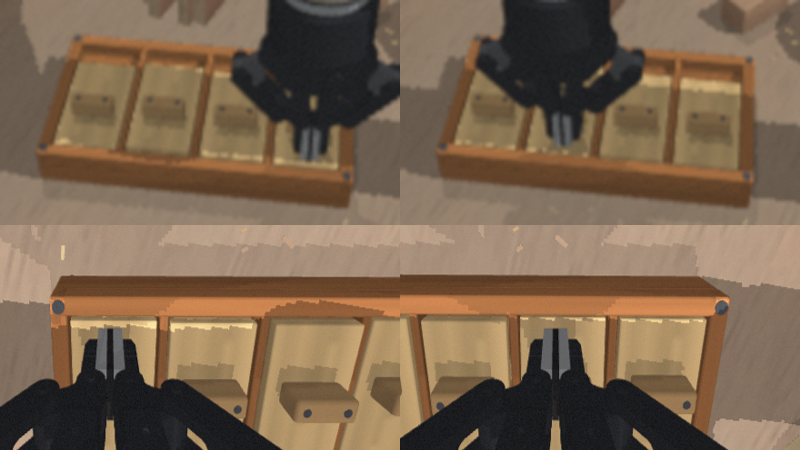

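In the wrist views the fingers are inside bays 1 and 3, and cover 3 looks raised. It stopped the fingers 1.5 mm high with early contact, so it is probably the rocker. Now cover 4.

Emit:
{"op": "step_arm", "data": {"series": [[[0,0,-10,0,1],[0,0,-18,0,1],[0,20,-18,0,1],[0,40,-18,0,1],[0,60,-18,0,1],[0,60,-18,0,1],[0,60,-12,0,1],[0,60,-7,0,1],[0,60,-5,0,1],[0,60,-4,0,1],[0,60,-3,0,1],[0,60,-3,0,1]]]}}

```text
t: 7.2
tcp_pos: [0.5815, 0.2267, 0.0608]
tcp_rot: [[-0.143, 0.99, -0.001], [0.99, 0.143, -0.0], [-0.0, -0.001, -1.0]]
wrist_force: [-0.2, -0.0, 0.1]
width: 0.0002
finger_force: 0.0
```

Emit:
{"op": "step_arm", "data": {"series": [[[0,0,1,0,1],[0,0,2,0,1],[0,0,3,0,1],[0,0,3,0,1],[0,0,3,0,1],[0,0,3,0,1]]]}}

```text
t: 7.7
tcp_pos: [0.5824, 0.2269, 0.0601]
tcp_rot: [[-0.143, 0.99, -0.0], [0.99, 0.143, 0.0], [0.0, -0.0, -1.0]]
wrist_force: [-3.5, -0.9, 7.9]
width: 0.0001
finger_force: 4.1
```

```bash
python3 -c "
from h import *
snap('p4')"
```

```text
t 7.7 case mm [88.4 42.7] tipz 35.1 F [-3.54 -0.88  7.91] w 6.526864952057704e-05
```

Cover 4 sits at 35.1 mm, like 1 and 2, so cover 3 is the rocker. I'll go back to bay 3 and hover just above its plate, left of the bar.

Emit:
{"op": "step_arm", "data": {"series": [[[0,0,-10,0,1],[0,0,-18,0,1],[0,-20,-18,0,1],[0,-40,-18,0,1],[0,-59,-18,0,1],[0,-59,-18,0,1],[0,-59,-13,0,1],[0,-59,-9,0,1],[0,-59,-9,0,1]]]}}

```text
t: 8.55
tcp_pos: [0.5248, 0.2185, 0.0669]
tcp_rot: [[-0.143, 0.99, 0.001], [0.99, 0.143, 0.0], [0.0, 0.001, -1.0]]
wrist_force: [0.3, -0.3, 0.1]
width: -0.0006
finger_force: 0.0
```

Emit:
{"op": "step_arm", "data": {"series": [[[-2,0,0,0,1],[-4,0,0,0,1],[-5,0,0,0,1],[-6,0,0,0,1],[-7,0,0,0,1],[-8,0,0,0,1],[-9,0,0,0,1],[-10,0,0,0,1],[-11,0,0,0,1],[-12,0,0,0,1],[-12,0,0,0,1]]]}}

```text
t: 9.47
tcp_pos: [0.5258, 0.2063, 0.0674]
tcp_rot: [[-0.143, 0.99, 0.0], [0.99, 0.143, -0.0], [-0.0, 0.0, -1.0]]
wrist_force: [0.1, 2.6, 2.8]
width: -0.0
finger_force: 1.2
```

```bash
python3 -c "
from h import *
snap('q1')
im=cv2.imread('pics/side_q1.png')[200:290,235:395];w=cv2.imread('pics/wrist_q1.png')[100:380,130:610]
cv2.imwrite('pics/z4.png',np.hstack([cv2.resize(im,(400,240)),cv2.resize(w,(400,240))]))"
```

```text
t 9.4667 case mm [29.4 30.4] tipz 42.4 F [0.11 2.64 2.78] w -2.2348494800363788e-05
```

View pics/z4.png

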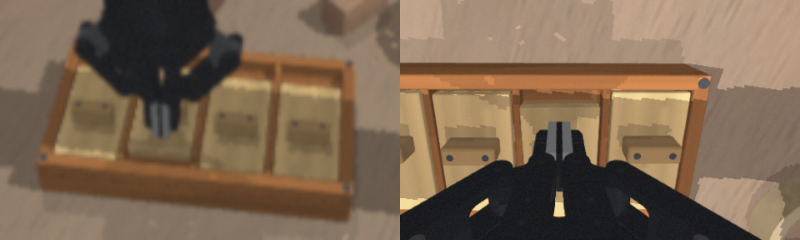

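The wrist view shows an open strip at the left of bay 3, so cover 3 is sliding right with 2.6 N of contact. I'll keep pushing.

Emit:
{"op": "step_arm", "data": {"series": [[[-1,0,0,0,1],[-2,0,0,0,1],[-3,0,0,0,1],[-4,0,0,0,1],[-5,0,0,0,1],[-6,0,0,0,1],[-6,0,0,0,1],[-6,0,0,0,1]]]}}

```text
t: 10.23
tcp_pos: [0.526, 0.2, 0.0669]
tcp_rot: [[-0.143, 0.99, -0.001], [0.99, 0.143, -0.001], [-0.001, -0.001, -1.0]]
wrist_force: [0.2, -1.0, -0.9]
width: -0.0001
finger_force: 0.0
```

Emit:
{"op": "step_arm", "data": {"series": [[[-1,0,0,0,1],[-2,0,0,0,1],[-2,0,0,0,1],[-2,0,0,0,1]]]}}

```text
t: 10.57
tcp_pos: [0.5266, 0.1983, 0.0672]
tcp_rot: [[-0.143, 0.99, -0.0], [0.99, 0.143, -0.0], [-0.0, -0.0, -1.0]]
wrist_force: [0.7, -0.5, 0.1]
width: 0.0
finger_force: 0.0
```

```bash
python3 -c "
from h import *
snap('q2')
im=cv2.imread('pics/side_q2.png')[200:290,235:395];w=cv2.imread('pics/wrist_q2.png')[100:380,130:610]
cv2.imwrite('pics/z5.png',np.hstack([cv2.resize(im,(400,240)),cv2.resize(w,(400,240))]))"
```

```text
t 10.5667 case mm [29.1 22.4] tipz 42.2 F [ 0.75 -0.53  0.14] w 2.4233959144187057e-05
```

View pics/z5.png

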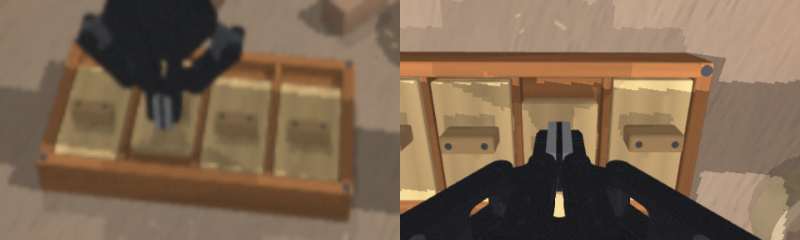

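Emit:
{"op": "step_arm", "data": {"series": [[[-0.5,0,0,0,1],[-1,0,0,0,1],[-1.5,0,0,0,1],[-2,0,0,0,1],[-2,0,0,0,1],[-2,0,0,0,1]]]}}

```text
t: 11.17
tcp_pos: [0.527, 0.1971, 0.0674]
tcp_rot: [[-0.142, 0.99, 0.0], [0.99, 0.142, 0.001], [0.001, 0.0, -1.0]]
wrist_force: [-0.0, 3.1, 0.0]
width: 0.0002
finger_force: 1.7
```

Emit:
{"op": "step_arm", "data": {"series": [[[-0.5,0,0,0,1],[-1,0,0,0,1],[-1.5,0,0,0,1],[-1.5,0,0,0,1],[-1.5,0,0,0,1]]]}}

```text
t: 11.58
tcp_pos: [0.5271, 0.1969, 0.0674]
tcp_rot: [[-0.141, 0.99, 0.0], [0.99, 0.141, 0.003], [0.003, 0.001, -1.0]]
wrist_force: [-1.6, 7.9, -1.2]
width: 0.0
finger_force: 4.0
```

It is now stopped hard with rising force, so the groove has caught the strip. I'll back off, lift clear and verify.

Emit:
{"op": "step_arm", "data": {"series": [[[4,0,0,0,1],[10,0,0,0,1],[16,0,0,0,1],[16,0,-30,0,1],[16,0,-60,0,1],[16,0,-95,0,1],[36,-30,-100,0,1],[66,-60,-100,0,1],[96,-90,-100,0,1],[126,-120,-100,0,1],[126,-120,-100,0,1],[126,-120,-100,0,1]]]}}

```text
t: 12.58
tcp_pos: [0.3885, 0.3037, 0.1672]
tcp_rot: [[-0.147, 0.989, -0.0], [0.989, 0.147, -0.001], [-0.001, -0.0, -1.0]]
wrist_force: [0.7, -1.0, 0.2]
width: -0.0004
finger_force: 0.0
```

```bash
python3 -c "
from h import *
snap('r')
p,d=snapshot('top');a=cv2.resize(p[165:285,230:350,::-1],(300,300));im=cv2.imread('pics/side_r.png')[200:290,235:395]
w=cv2.imread('pics/wrist_r.png')
cv2.imwrite('pics/z6.png',np.vstack([np.hstack([a,cv2.resize(im,(500,300))]),cv2.resize(w,(800,500))[200:500]]) if 0 else np.vstack([np.hstack([a,cv2.resize(im,(500,300))]),np.hstack([cv2.resize(w,(448,280)),np.zeros((280,352,3),np.uint8)])]))
n='side'
p,d=snapshot(n);c=camera_model(n);E=np.array(c['extrinsics'])
for i in range(4):
  for y in (-8,0,40) if i==2 else (-25,-15,42):
    P=np.r_[C+Rc@np.array([(-87+58*i)/1e3,y/1e3]),.035]
    u=proj(n,P)[0].round().astype(int);dd=d[u[1]-1:u[1]+2,u[0]-1:u[0]+2];z=np.median(dd)
    K=np.array(c['intrinsics']);q=np.r_[(u-K[:2,2])/K[0,0],1]*z
    print(i+1,y,((E[:3,:3].T@(q-E[:3,3]))[2]*1e3).round(1))
"
```

```text
t 12.5833 case mm [-92.5 146.4] tipz 142.2 F [ 0.67 -0.99  0.16] w -0.00038323488570742985
1 -25 235.5
1 -15 226.7
1 42 172.1
2 -25 227.3
2 -15 221.8
2 42 34.1
3 -8 50.1
3 0 47.0
3 40 32.8
4 -25 33.3
4 -15 33.3
4 42 33.8
```

View pics/z6.png

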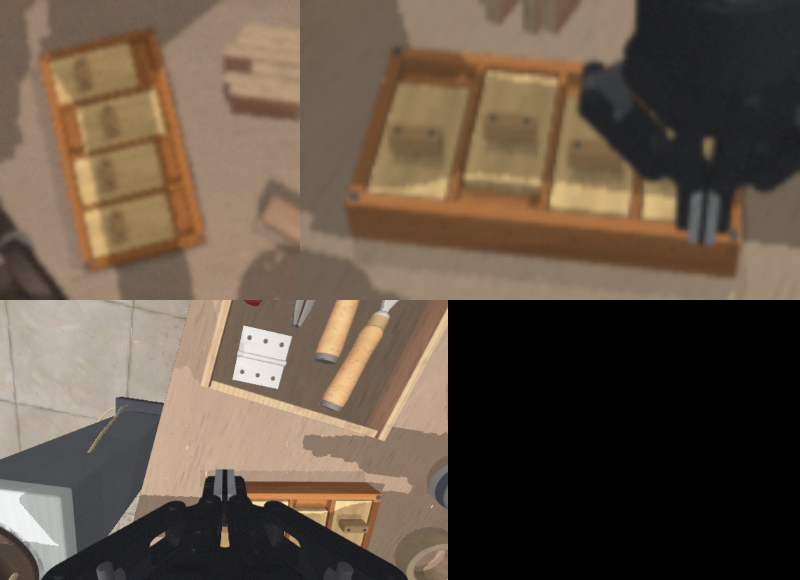

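Cover 3 has moved right, and its plate looks even. I'll measure plate heights on 3, with 4 for reference.

```bash
python3 -c "
from h import *
for n in('side','top'):
 c=camera_model(n);E=np.array(c['extrinsics']);K=np.array(c['intrinsics']);p,d=snapshot(n)
 for i,ys in((2,(-40,-32,-25,22,30,36)),(3,(-25,-15,-5,35,45))):
  for y in ys:
   zs=[]
   for dx in(-14,-7,0,7,14):
    P=np.r_[C+Rc@np.array([(-87+58*i+dx)/1e3,y/1e3]),.035]
    u=proj(n,P)[0].round().astype(int);z=d[u[1],u[0]];q=np.r_[(u-K[:2,2])/K[0,0],1]*z
    zs.append((E[:3,:3].T@(q-E[:3,3]))[2]*1e3)
   print(n,i+1,y,np.median(zs).round(1))
"
```

```text
side 3 -40 33.3
side 3 -32 34.2
side 3 -25 33.9
side 3 22 33.3
side 3 30 33.7
side 3 36 33.9
side 4 -25 33.9
side 4 -15 33.1
side 4 -5 34.5
side 4 35 33.6
side 4 45 34.6
top 3 -40 29.7
top 3 -32 33.3
top 3 -25 36.3
top 3 22 32.7
top 3 30 36.3
top 3 36 33.6
top 4 -25 33.7
top 4 -15 34.0
top 4 -5 33.5
top 4 35 33.0
top 4 45 34.4
```

Cover 3 is level and at the same height as cover 4, so it is seated flush. The robot is clear of everything.

```bash
python3 -c "
from bench import *
print(hand_in())"
```

```text
the job is handed in; nothing more can be done
None
```

I pressed the covers in order from nearest to farthest and found that cover 3 rocked; I pushed it right until it seated level with cover 4, left the bystanders alone, and handed the job in (no verdict was returned).

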